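Restock the drink-pod carrier and hang up the espresso cup parked in it

TASK

Someone has parked the blue espresso cup in the drink-pod carrier: hang it by its handle on the arm of the cup stand. Stand the three loose pods upright in the carrier, one per well, so that all four wells hold a pod; leave the things around alone.

Things in the scene. Friction and masses are not known exactly. Their poses are not given: they have to be found in the camera images.
- carrier: Wooden block 166 x 166 mm on small feet, fixed to the table, its top 26 mm above the table, with four round wells (2 x 2, 90 mm apart, each 46 mm wide and 16 mm deep). Origin on the table under its centre; x, y along its sides.
- well0 (a point): Centre of the floor of the carrier's well at carrier x -45, y -45 mm; 10 mm above the table, 16 mm below the carrier's top.
- well1 (a point): Centre of the floor of the carrier's well at carrier x -45, y 45 mm; 10 mm above the table, 16 mm below the carrier's top.
- well2 (a point): Centre of the floor of the carrier's well at carrier x 45, y -45 mm; 10 mm above the table, 16 mm below the carrier's top.
- well3 (a point): Centre of the floor of the carrier's well at carrier x 45, y 45 mm; 10 mm above the table, 16 mm below the carrier's top.
- pod_stored: White drink pod, upright: tapered shell 38 mm wide at the foot, 44 mm under the rim, with a protruding rim 48 mm wide from 40 to 45 mm above the foot, copper-coloured lid, 46 mm high in all, 30 g. Origin at the centre of the underside, z up. It already stands in a well: well3 or well0, the one of these two that the cup is not in.
- pod_a: White drink pod, upright: tapered shell 38 mm wide at the foot, 44 mm under the rim, with a protruding rim 48 mm wide from 40 to 45 mm above the foot, copper-coloured lid, 46 mm high in all, 30 g. Origin at the centre of the underside, z up. It stands on the open table to the left or right of the carrier.
- pod_b: White drink pod, upright: tapered shell 38 mm wide at the foot, 44 mm under the rim, with a protruding rim 48 mm wide from 40 to 45 mm above the foot, copper-coloured lid, 46 mm high in all, 30 g. Origin at the centre of the underside, z up. It stands on the open table to the left or right of the carrier.
- pod_c: White drink pod, upright: tapered shell 38 mm wide at the foot, 44 mm under the rim, with a protruding rim 48 mm wide from 40 to 45 mm above the foot, copper-coloured lid, 46 mm high in all, 30 g. Origin at the centre of the underside, z up. It stands on the open table to the left or right of the carrier.
- cup: Blue espresso cup, 130 g, 70 mm high, 62 mm wide from 42 mm above the foot up to the rim, narrowing to a 37 mm foot; wall 4 mm. One closed loop handle on its +y side, in the cup's yz plane, reaching 65 mm from the cup's axis; the handle's bar is 6.6 mm thick. Origin at the centre of the underside, z up. At the start it is parked with its foot in a well (well0 or well3), the handle pointing along the carrier's +y within about 25 degrees.
- handle_eye (a point): Centre of the opening of the cup's handle, at y 44.5 mm, z 44.5 mm in the cup's frame. The opening is about 27 mm wide (along y) and 29 mm high (from 30 to 59 mm above the foot), its passage runs along the cup's x.
- cup_stand: Dark steel cup stand, fixed to the table: round foot 110 mm wide, a thin post (8 mm) 170 mm high, and one level arm of 8 mm round bar at the top that points along the stand's -x (roughly toward the robot), its axis 170 mm above the table, 101 mm long from the post's axis, ending in a small knob 10 mm wide whose centre is 8 mm above the arm's axis. Nothing stands higher than 183 mm. Origin on the table under the post, z up.
- hook_arm (a point): Point on the arm's axis 68 mm from the post (33 mm behind the knob), 170 mm above the table: a good place for the handle to hang.
- garlic: Garlic bulb, 60 mm, lying at the back right; a bystander. Origin at its underside.
- mug_table: Green and white mug, 78 mm wide, 101 mm high, on the left; a bystander. Origin at its underside.
- spice_jar: Spice jar with a black cap, 44 mm wide, 108 mm high, on the left beyond the cup stand; a bystander. Origin at its underside.
Not all that is in view belongs to the job. What is shaped like the pod_stored but black or turquoise is not meant. Leave any yellow look-alike of the pod_c alone.

How it is judged:
By the outcome, as a careful person would: the job done as asked, in the order asked, and still so for the second after the job is handed in, with the robot touching nothing.
It also fails if it takes over 72 s, if anything falls off the work surface, if the arm or the gripper's body presses on something with over 40 N, if the wrist force passes 120 N, or if a joint passes its speed limit or range.

ROBOT

A 6-joint arm with a two-finger parallel gripper is mounted at the origin on a cart in front of the work surface, level with it; the furniture and walls round the work are solid. World frame = base frame: x ahead of the robot, y to its left, z up, the work surface at z = 0. Lengths are in m, angles in degrees, forces in N, time in s.
With the tool pointing down it reaches from about 0.3 to 0.75 m from the base axis. Payload 8.5 kg.
Tool frame: the origin (TCP) lies between the finger pads; the fingertips stand 17 mm ahead of it and the grasp point (between the pads) lies 2 mm behind it (env.tip_reach is the distance from the TCP to the fingertips, in m); z points along the fingers, y is the line along which they close (so a half turn about z gives the same grasp; the last joint's range is limited). The gripper opens to 85 mm and grips with 20 to 120 N. Pads are 22 mm wide; open, the fingers measure 114 mm over their backs; the gripper's body (76 mm by 85 mm) begins 54 mm behind the grasp point. The pads swing forward as they close: fully open they stand 13 mm farther back than shut.
Start: joints at [58.138, 21.807, 74.336, -0, 83.858, -12.336], TCP at [0.184, 0.518, 0.248] pointing down, gripper open.
Joint ranges: [-178.18, 178.18], [-50.72, 133.34], [12.68, 142.11], [-81.47, 261.47], [9.98, 163.14], [-165.26, 165.26]. Speed limits (degrees/s): [136.94, 136.94, 180, 180, 180, 180].

INTERFACE

Orientations are given as a 3x3 rotation matrix whose columns are the frame's x, y, z axes.
In Python, from rig import env, viewer gives the robot as it stands.
- The arm moves only by the tool move_arm, never from a script. Its argument "motion" is a list of rows, each a list of 2 entries, a list of its own where there are three numbers: the shift along the tool's x, y, z normalised to -1 to 1, where 1 is 50 mm, then the turn, a rotation vector about the tool's x, y, z normalised to -1 to 1, where 1 is 8 degrees. A call has 1 to 20 rows; each row shifts and turns the commanded pose from where the row before left it, along the tool's axes as they then stand; what a row does not reach is not made up. A row lasts 1/10 s, in which the tool goes at most 50 mm and 8.59 degrees, less where a joint would pass 70% of its speed; a pose out of reach is approached as far as the arm can. A call with a number of a shift or a turn outside -1 to 1 is refused whole. A call with a gripper value outside its range is refused whole. "claw" is the closure, from 0 (fully open) to 1 (shut), set as the call begins (left out, the last holds). The fingers move at their own pace and stop on an object; "force" is the grip in N (left out, the last holds). Time passes only in rows, so rows that do not move let the fingers close. It gives the time, the measured TCP pose, the force, the opening and the grip force at its end, in the units of the state.
- env.observe(): the state, without advancing time (a new reading comes with each control period).
- viewer.get_image(name): name is "scene" or "top" or "wrist"; returns a dict with "frame" (400x640x3 uint8, red, green, blue), "depth" (400x640 float32, m along the optical axis (not along the pixel's ray), 0 where there is no reading), "fx", "fy", "cx", "cy" (pixels), "eye" and "attitude" of the camera in the world; the wrist camera has in their place "T_tool_cam" (4x4, takes a point from camera to tool coordinates, whose origin is the TCP and whose axes are the flange's). Camera axes: x right, y up, looking along -z (the intrinsics and any distortion apply to the point x, -y, -z); pixel columns grow to the right and rows downward; lengths in m; the calibration is good to about 2 mm. The wrist camera is an equidistant fisheye: a pixel r from the principal point sees the ray r / f radians off the axis. A picture is of the moment at which its call begins: read the wrist's pose just before it.
- env.close_job(): hands the job in; it is judged then, once.
The state is a dict: "time_s": time; "q": joint angles; "qvel": joint speeds; "joint_efforts": joint torques, N m; "position": TCP position; "tool_rot": TCP orientation; "ft_force": force on the tool from outside, world axes, zero at the start; "wrist_torque": the same for the moment, N m; "grip_width": finger opening in m; "gripper_force": force on a finger pad.
Only numpy, scipy, OpenCV 4.12 (cv2) and the standard library are available. Lean on these libraries where they do the work, as an engineer would, in place of code of your own. Each camera call takes 0.05 s, during which the arm holds its last target. There are 200 camera calls.

## Working session

There is one attempt and no reset: what is moved stays moved. The work goes in short steps, Python scripts to look and compute and a tool call to move; the robot and the scene stay as the last step left them, time stands still between calls to the robot, and variables do not carry over. Pictures are saved under pics/ and viewed, at most 10 in all, crops included, and the job is handed in when it is done.

Besides the shell and the picture viewer there is one more tool, called after ">>>" by a JSON object that holds its "method" and its "body", one argument or row to a line. move_arm: Moves the arm, as the interface text tells. Scaled input: -1 to 1 covers 50 mm each way for a shift and 8 degrees each way for a turn. Its arguments: {"type":"object","properties":{"motion":{"type":"array","items":{"type":"array"}},"claw":{"type":"number"},"force":{"type":"number"}},"required":["motion"]}

```bash
ls; mkdir -p pics
cat > h.py <<'E'
import numpy as np, cv2, json
from rig import env, viewer
def grab(name,fn=None):
    s=env.observe(); im=viewer.get_image(name)
    if fn: cv2.imwrite('pics/'+fn,cv2.cvtColor(im['frame'],cv2.COLOR_RGB2BGR))
    np.savez('/tmp/'+name+'.npz',**{k:np.asarray(v) for k,v in im.items()},p=s['position'],R=s['tool_rot'])
    return im,s
def ray(im,u,v):
    d=np.array([(u-im['cx'])/im['fx'],-(v-im['cy'])/im['fy'],-1.0])
    return np.array(im['eye']),np.array(im['attitude'])@d
def onz(im,u,v,z):
    o,d=ray(im,u,v); return o+d*(z-o[2])/d[2]
def pt(im,u,v):
    o,d=ray(im,u,v); return o+d*im['depth'][int(v),int(u)]
E
python3 - <<'E'
from h import *
for n in('scene','top'):
    im,s=grab(n,n+'1.png')
    print(n,im['frame'].shape,{k:np.round(v,4).tolist() for k,v in im.items() if k not in('frame','depth')})
print({k:np.round(v,3).tolist() for k,v in s.items()}, env.tip_reach)
E
```

```text
pics
scene (400, 640, 3) {'fx': 460.6949, 'fy': 460.6949, 'cx': 315.5099, 'cy': 205.0522, 'eye': [-0.0631, -0.9457, 1.0005], 'attitude': [[0.8502, 0.3258, -0.4136], [-0.5261, 0.4938, -0.6924], [-0.0213, 0.8063, 0.5912]]}
top (400, 640, 3) {'fx': 435.2888, 'fy': 435.2888, 'cx': 317.7603, 'cy': 194.6596, 'eye': [0.4481, 0.0697, 1.7308], 'attitude': [[0.0209, 0.9967, -0.0786], [-0.9998, 0.0211, 0.0013], [0.0029, 0.0786, 0.9969]]}
{'time_s': 0.05, 'q': [58.137, 21.841, 74.385, -0.0, 83.857, -12.336], 'qvel': [-0.012, -0.08, -0.123, 0.014, 0.163, 0.024], 'joint_efforts': [0.004, -44.97, -23.196, -0.0, 0.004, 0.0], 'position': [0.184, 0.518, 0.248], 'tool_rot': [[-0.942, 0.334, -0.001], [0.334, 0.942, -0.001], [0.0, -0.001, -1.0]], 'ft_force': [0.702, -0.049, -1.242], 'wrist_torque': [-0.009, 0.055, 0.002], 'gripper_force': 0.0, 'grip_width': 0.085} 0.017
```

View pics/scene1.png

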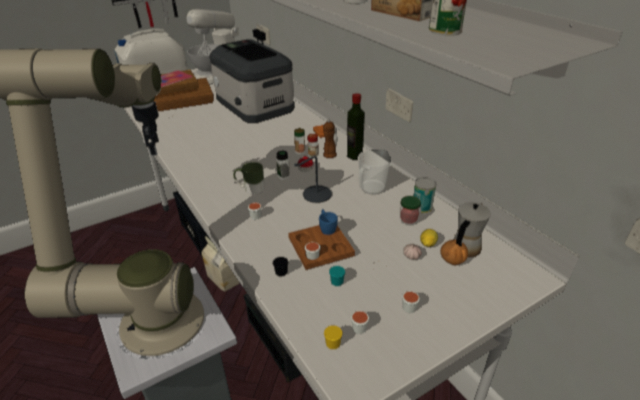

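View pics/top1.png

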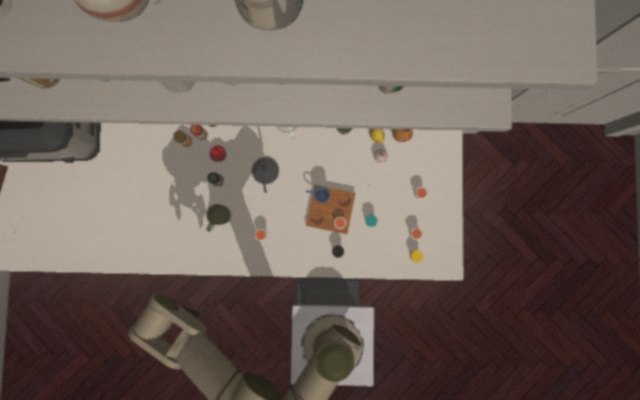

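The top view shows the carrier at (331,209) and the blue cup at upper left (322,194), which is well3. The stored pod is at (340,223), well0. The stand is at (265,170) with its arm pointing toward the robot.
Candidates that could be taken for the pods, in top-view pixels: white/copper at (261,234), (417,233) and (421,192), which I choose. I reject stored (340,223), black (338,251), turquoise (371,220) and yellow (417,256).

Run:
```python
from h import *
im=dict(np.load('/tmp/top.npz')); sc=dict(np.load('/tmp/scene.npz'))
for n,I,roi in(('top',im,(150,140,450,270)),('scene',sc,(220,150,450,350))):
    hsv=cv2.cvtColor(I['frame'],cv2.COLOR_RGB2HSV); x0,y0,x1,y1=roi
    H,S,V=[hsv[...,i].astype(int) for i in range(3)]
    for c,m,z in(('lid',((H<9)|(H>174))&(S>110)&(V>120),.046),('brown',(H>5)&(H<16)&(S>120)&(V>50)&(V<190),.026),('blue',(H>100)&(H<125)&(S>90),.06)):
        mm=np.zeros(m.shape,np.uint8); mm[y0:y1,x0:x1]=m[y0:y1,x0:x1]*255
        if c=='brown': mm=cv2.morphologyEx(mm,cv2.MORPH_CLOSE,np.ones((5,5)))
        k,_,st,ce=cv2.connectedComponentsWithStats(mm)
        for i in range(1,k):
            if st[i,4]>15:
                print(n,c,st[i].tolist(),ce[i].round(1),onz(I,*ce[i],z).round(4))
                if c=='brown' and st[i,4]>400:
                    cn=max(cv2.findContours((k and (mm>0)).astype(np.uint8),0,2)[0],key=cv2.contourArea)
                    b=cv2.boxPoints(cv2.minAreaRect(cn)); print([onz(I,*p,z)[:2].round(3).tolist() for p in b])
t=cv2.resize(cv2.cvtColor(im['frame'],4)[140:240,230:390],None,fx=5,fy=5,interpolation=2)
cv2.imwrite('pics/c1.png',t)
t=cv2.resize(cv2.cvtColor(sc['frame'],4)[140:290,270:430],None,fx=4,fy=4,interpolation=2)
cv2.imwrite('pics/c2.png',t)
# shelf height
for u,v in((300,100),(300,60),(450,118)): print('shelf',pt(im,u,v).round(3))
```

```text
top lid [210, 147, 8, 8, 34] [213.7 150.9] [0.7442 0.478  0.046 ]
top lid [219, 147, 4, 5, 16] [220.4 149.2] [0.7513 0.4522 0.046 ]
top lid [417, 188, 8, 9, 45] [420.8 192.5] [ 0.5979 -0.3329  0.046 ]
top lid [336, 218, 8, 9, 49] [339.5 222.6] [ 0.4746 -0.0188  0.046 ]
top lid [412, 229, 9, 9, 49] [416.1 233.3] [ 0.4394 -0.3148  0.046 ]
top lid [256, 230, 9, 9, 49] [260.1 234.5] [0.4224 0.2865 0.046 ]
top brown [307, 189, 47, 44, 1381] [331.9 211.6] [0.5171 0.0108 0.026 ]
[[0.463, 0.11], [0.62, 0.082], [0.592, -0.075], [0.435, -0.046]]
top brown [417, 189, 9, 8, 59] [421.1 192.5] [ 0.5998 -0.3385  0.026 ]
top brown [412, 229, 9, 9, 59] [416.2 233.3] [ 0.4394 -0.3198  0.026 ]
top brown [256, 231, 9, 8, 61] [260.2 234.4] [0.4225 0.2887 0.026 ]
scene lid [250, 203, 9, 6, 40] [254.4 205.6] [0.4236 0.2879 0.046 ]
scene lid [307, 243, 11, 7, 50] [312.3 246.4] [ 0.4814 -0.0079  0.046 ]
scene lid [405, 292, 12, 10, 83] [410.9 296.5] [ 0.6    -0.3326  0.046 ]
scene lid [353, 312, 14, 11, 99] [360.  316.8] [ 0.4413 -0.3144  0.046 ]
scene brown [324, 150, 12, 8, 80] [329.4 153.3] [0.8621 0.4774 0.026 ]
scene brown [250, 203, 10, 6, 46] [254.2 205.7] [0.4329 0.3133 0.026 ]
scene brown [289, 226, 66, 43, 1660] [320.7 245.7] [ 5.171e-01 -3.000e-04  2.600e-02]
[[0.46, 0.112], [0.665, 0.078], [0.583, -0.097], [0.4, -0.059]]
scene brown [441, 241, 9, 22, 144] [445.8 251.1] [ 0.8303 -0.2352  0.026 ]
scene brown [404, 292, 14, 10, 106] [410.5 296.6] [ 0.6129 -0.3194  0.026 ]
scene brown [353, 312, 14, 11, 122] [359.6 316.7] [ 0.4511 -0.3004  0.026 ]
scene blue [320, 211, 17, 23, 310] [327.8 222.2] [0.5786 0.0525 0.06  ]
shelf [0.769 0.118 0.663]
shelf [0.74  0.104 0.996]
shelf [ 0.731 -0.257  0.666]
```

View pics/c1.png

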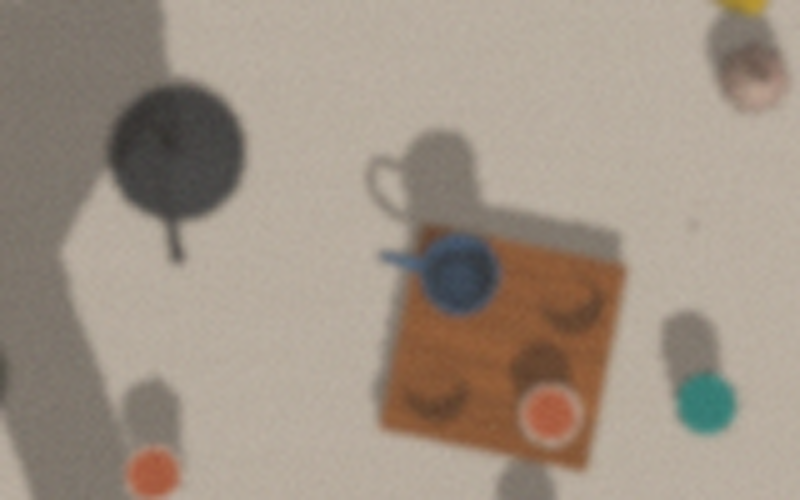

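View pics/c2.png

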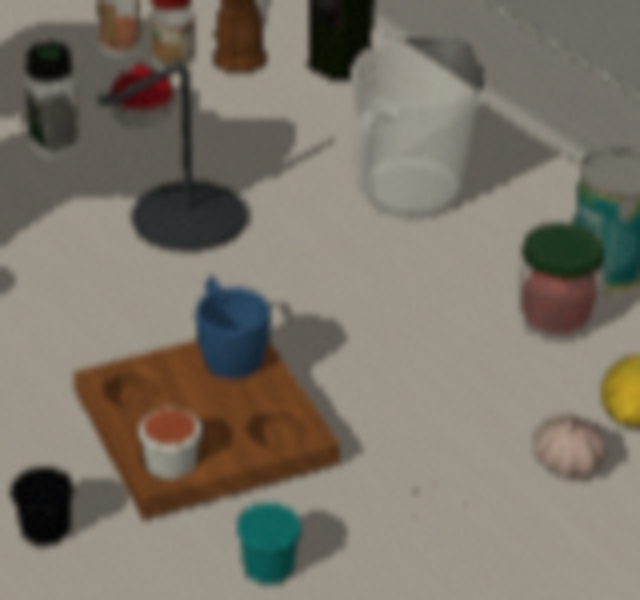

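The crops confirm the choice. The cup's handle points left and slightly away (cup yaw about -14°), and the black and turquoise decoys are separate. The stand's arm runs from its post toward the robot, and its knob is at top pixel (265.6,192). Next I measure the stand and cup.

Run:
```python
from h import *
im=dict(np.load('/tmp/top.npz')); sc=dict(np.load('/tmp/scene.npz'))
print('knob top/scene',onz(im,265.4,191.8,.176).round(3),onz(sc,295.8,164.6,.176).round(3))
print('posttop scene',onz(sc,315.7,156.8,.172).round(3))
g=cv2.cvtColor(im['frame'],cv2.COLOR_RGB2GRAY)
m=(g<70).astype(np.uint8); m[:,:250]=0;m[:,282:]=0;m[:150]=0;m[200:]=0
k,l,st,ce=cv2.connectedComponentsWithStats(m)
for i in range(1,k):
  if st[i,4]>20:
    print(st[i],ce[i]); mm=l==i
    c=max(cv2.findContours(mm.astype(np.uint8),0,2)[0],key=cv2.contourArea); q=c[:,0][c[:,0,1]<183]
    print('foot',onz(im,*cv2.minEnclosingCircle(q)[0],.008).round(3))
    for v in range(183,200):
        u=np.where(mm[v])[0]
        if len(u): print(v,u.min(),u.max(),onz(im,u.mean(),v,.17).round(3)[:2])
m=(sc['frame'].max(2)<75).astype(np.uint8);q=sc['frame']
# scene foot
gm=cv2.cvtColor(q,7)<75; mm=np.zeros(gm.shape,np.uint8); mm[184:206,298:338]=gm[184:206,298:338]
ys,xs=np.nonzero(mm); print('scenefoot',xs.min(),xs.max(),ys.min(),ys.max(),onz(sc,(xs.min()+xs.max())/2,(ys.min()+ys.max())/2,.006).round(3))
hsv=cv2.cvtColor(im['frame'],41)
b=cv2.inRange(hsv,(95,70,20),(130,255,255)); b[:150]=0;b[240:]=0;b[:,:290]=0;b[:,345:]=0
c=max(cv2.findContours(b,0,2)[0],key=cv2.contourArea)
ys,xs=np.nonzero(b); print('blue',xs.min(),xs.max(),ys.min(),ys.max())
body=np.array([(x,y) for x,y in zip(xs,ys) if x>314],np.int32)
print('rim',onz(im,*cv2.minEnclosingCircle(body)[0],.08).round(3),cv2.minEnclosingCircle(body))
h=xs<312; print('handle',onz(im,xs[h].mean(),ys[h].mean(),.06).round(3))
```

```text
knob top/scene [0.577 0.256 0.176] [0.581 0.258 0.176]
posttop scene [0.67  0.27  0.172]
[253 158  24  24 298] [262.29530201 167.66778523]
foot [0.68  0.282 0.008]
scenefoot 303 331 184 202 [0.678 0.281 0.006]
blue 312 324 188 198
rim [0.585 0.055 0.08 ] ((321.0, 193.0), 5.385264873504639)
handle [nan nan nan]<stdin>:26: RuntimeWarning: Mean of empty slice.
  ret = ret.dtype.type(ret / rcount)
```

```bash
cat >> h.py <<'E'
from scipy.spatial.transform import Rotation as Ro
def down(yaw,tilt=0):
    """tool y at world angle yaw (cup x), z down; tilt = turn about tool y"""
    c,s=np.cos(np.radians(yaw)),np.sin(np.radians(yaw))
    y=np.array([c,s,0]);z=np.array([0,0,-1.]);R=np.c_[np.cross(y,z),y,z]
    return R@Ro.from_euler('y',tilt,degrees=True).as_matrix()
def plan(p,R,start=None,cap=.9):
    s=env.observe(); p0,R0=(np.array(s['position']),np.array(s['tool_rot'])) if start is None else start
    dp=np.array(p)-p0; w=Ro.from_matrix(R0.T@R).as_rotvec(degrees=True)
    n=int(np.ceil(max(np.linalg.norm(dp)/.05/cap,np.linalg.norm(w)/8/cap,1)))
    rows=[];pc,Rc=p0.copy(),R0.copy()
    for i in range(n):
        Rn=R0@Ro.from_rotvec(w*(i+1)/n,degrees=True).as_matrix()
        sh=np.round(Rc.T@(p0+dp*(i+1)/n-pc)/.05,2); tw=np.round(Ro.from_matrix(Rc.T@Rn).as_rotvec(degrees=True)/8,2)
        rows.append([sh.tolist(),tw.tolist()]); pc=pc+Rc@sh*.05; Rc=Rc@Ro.from_rotvec(tw*8,degrees=True).as_matrix()
    print(n,json.dumps(rows).replace(' ',''),'end',pc.round(4)); return pc,Rc
E
python3 -c "
from h import *
plan([.555,.055,.25],down(-14.5),cap=.85)"
```

```text
14 [[[-0.72,-0.45,-0.0],[-0.0,0.0,0.76]],[[-0.76,-0.36,-0.01],[-0.0,0.0,0.76]],[[-0.8,-0.29,0.0],[-0.0,0.0,0.76]],[[-0.83,-0.2,-0.0],[-0.0,0.0,0.75]],[[-0.84,-0.11,-0.0],[-0.0,0.0,0.76]],[[-0.85,-0.02,-0.01],[-0.0,0.0,0.76]],[[-0.84,0.07,0.0],[-0.0,0.0,0.76]],[[-0.83,0.16,-0.0],[-0.0,0.0,0.76]],[[-0.82,0.24,-0.01],[-0.0,0.01,0.76]],[[-0.78,0.33,0.0],[-0.0,-0.0,0.76]],[[-0.74,0.41,-0.0],[-0.01,-0.0,0.76]],[[-0.69,0.49,-0.01],[0.0,-0.0,0.75]],[[-0.64,0.56,0.0],[0.0,-0.0,0.76]],[[-0.58,0.62,-0.0],[0.0,-0.0,0.76]]] end [0.555  0.055  0.2499]
```

>>> {"method": "move_arm", "body": {
  "motion": [
    [[-0.72, -0.45, 0], [0, 0, 0.76]],
    [[-0.76, -0.36, 0], [0, 0, 0.76]],
    [[-0.8, -0.29, 0], [0, 0, 0.76]],
    [[-0.83, -0.2, 0], [0, 0, 0.76]],
    [[-0.84, -0.11, 0], [0, 0, 0.76]],
    [[-0.85, -0.02, 0], [0, 0, 0.76]],
    [[-0.84, 0.07, 0], [0, 0, 0.76]],
    [[-0.83, 0.16, 0], [0, 0, 0.76]],
    [[-0.82, 0.24, 0], [0, 0, 0.76]],
    [[-0.78, 0.33, 0], [0, 0, 0.76]],
    [[-0.74, 0.41, 0], [0, 0, 0.76]],
    [[-0.69, 0.49, 0], [0, 0, 0.75]],
    [[-0.64, 0.56, 0], [0, 0, 0.76]],
    [[-0.58, 0.62, 0], [0, 0, 0.76]],
    [[0, 0, 0], [0, 0, 0]],
    [[0, 0, 0], [0, 0, 0]]
  ],
  "claw": 0
}}

```text
time_s: 1.7
position: [0.5547, 0.0542, 0.2476]
tool_rot: [[0.252, 0.968, -0.001], [0.968, -0.252, 0.0], [-0.0, -0.002, -1.0]]
ft_force: [-0.5, 0.9, -0.1]
grip_width: 0.0858
gripper_force: 0.0
```

```bash
python3 -c "
from h import *
im,s=grab('wrist','w1.png'); print(s['time_s'],s['position'],s['tool_rot'],np.round(s['q'],1)); print(im['T_tool_cam'],im['fx'],im['cx'],im['cy'])"
```

```text
1.7 [0.5547028  0.05424145 0.2476341 ] [[ 2.52282782e-01  9.67652404e-01 -1.49081931e-03]
 [ 9.67653552e-01 -2.52282537e-01  3.53684073e-04]
 [-3.38644352e-05 -1.53182501e-03 -9.99998826e-01]] [-6.6 22.6 73.2  0.  84.3  8. ]
[[ 7.35695202e-04  9.53114581e-01  3.02608748e-01  7.85309097e-02]
 [ 9.99999701e-01 -7.72854981e-04  3.05466762e-06 -1.52461902e-03]
 [ 2.36784126e-04  3.02608655e-01 -9.53114865e-01 -1.26351689e-01]
 [ 0.00000000e+00  0.00000000e+00  0.00000000e+00  1.00000000e+00]] 309.70691628693146 322.488696428041 201.28957069012995
```

View pics/w1.png

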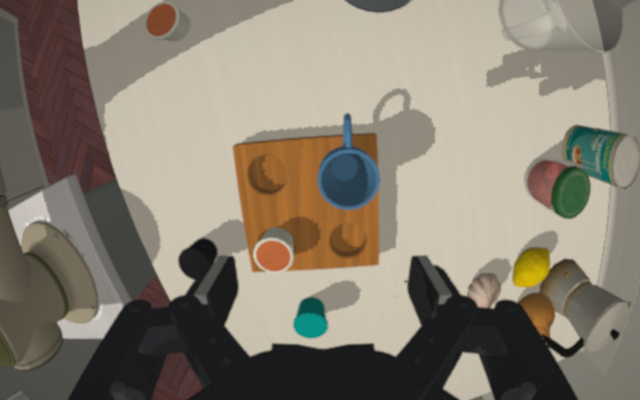

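The wrist view shows the cup rim at (348,178), its handle tip at (347,117), the stored pod at (274,250), and empty wells at (266,174) and (348,239). The choice is confirmed.

```bash
cat >> h.py <<'E'
def wz(im,s,u,v,z):
    dx,dy=u-im['cx'],v-im['cy']; r=np.hypot(dx,dy)+1e-9; t=r/im['fx']
    d=np.array([np.sin(t)*dx/r,-np.sin(t)*dy/r,-np.cos(t)])
    T=np.array(im['T_tool_cam']); R=np.array(s['R'] if 'R' in s else s['tool_rot']); p=np.array(s['p'] if 'p' in s else s['position'])
    o=p+R@T[:3,3]; w=R@(T[:3,:3]@d); return o+w*(z-o[2])/w[2]
def fitc(P):
    A=np.c_[2*P[:,:2],np.ones(len(P))]; x=np.linalg.lstsq(A,(P[:,:2]**2).sum(1),rcond=None)[0]; return x[:2],np.sqrt(x[2]+x[0]**2+x[1]**2)
E
python3 - <<'E'
from h import *
im=dict(np.load('/tmp/wrist.npz')); s=im
hsv=cv2.cvtColor(im['frame'],41)
b=cv2.inRange(hsv,(95,70,20),(125,255,255)); b[:100]=0;b[230:]=0;b[:,:300]=0;b[:,400:]=0
ys,xs=np.nonzero(b); print(xs.min(),xs.max(),ys.min(),ys.max())
c=max(cv2.findContours(cv2.morphologyEx(b,cv2.MORPH_OPEN,np.ones((13,13))),0,1)[0],key=cv2.contourArea)[:,0]
c=cv2.convexHull(c)[:,0]
P=np.array([wz(im,s,u,v,.08) for u,v in c]); ce,r=fitc(P); print('rim',ce.round(4),r)
h=(ys<140); H=np.array([wz(im,s,u,v,.065) for u,v in zip(xs[h],ys[h])]); d=H.mean(0)[:2]-ce; print('handle dir yaw',np.degrees(np.arctan2(-d[0],d[1])),np.linalg.norm(d))
br=cv2.inRange(hsv,(4,100,50),(18,255,255)); br[:120]=0;br[280:]=0;br[:,:225]=0;br[:,395:]=0
br|=b; br[:133]=0
br=cv2.morphologyEx(br,cv2.MORPH_CLOSE,np.ones((25,25)))
c=max(cv2.findContours(br,0,1)[0],key=cv2.contourArea)[:,0]
P=np.array([wz(im,s,u,v,.026) for u,v in c])[:,:2]
print(cv2.minAreaRect((P*1000).astype(np.float32)))
for n,(u,v) in dict(c1=(234,144),c2=(376,133),c3=(378,265),c4=(252,271)).items(): print(n,wz(im,s,u,v,.026).round(4))
l=cv2.inRange(hsv,(0,120,100),(9,255,255));l[:225]=0;l[275:]=0;l[:,:245]=0;l[:,300:]=0
k,_,st,cen=cv2.connectedComponentsWithStats(l);i=st[1:,4].argmax()+1;print('stored',cen[i],st[i],wz(im,s,*cen[i],.056).round(4))
E
```

```text
318 379 115 208
rim [0.5797 0.0567] 0.030309856136069235
handle dir yaw -13.385916669544676 0.04800045970381287
((527.9573364257812, 20.807952880859375), (168.68649291992188, 167.56642150878906), 79.53795623779297)
c1 [0.4633 0.1168 0.026 ]
c2 [0.6237 0.0869 0.026 ]
c3 [ 0.5927 -0.0781  0.026 ]
c4 [ 0.4306 -0.0462  0.026 ]
stored [271.5 241. ] [270 241   4   1   4] [0.479  0.0016 0.056 ]
```

```bash
python3 -c "
from h import *
a=plan([.580,.0565,.15],down(-13.4)); plan([.580,.0565,.060],down(-13.4),a,.6)"
```

```text
3 [[[0.05,0.16,0.65],[-0.0,-0.0,-0.05]],[[0.05,0.17,0.66],[-0.01,-0.0,-0.04]],[[0.05,0.16,0.65],[0.0,-0.0,-0.05]]] end [0.5798 0.0564 0.1499]
3 [[[0.0,0.0,0.6],[0.0,-0.0,-0.0]],[[0.0,0.0,0.6],[0.0,-0.0,-0.0]],[[0.0,0.0,0.6],[0.0,-0.0,-0.0]]] end [0.5798 0.0564 0.0599]
```

>>> {"method": "move_arm", "body": {
  "motion": [
    [[0.05, 0.16, 0.65], [0, 0, -0.05]],
    [[0.05, 0.17, 0.65], [0, 0, -0.05]],
    [[0.05, 0.16, 0.65], [0, 0, -0.05]],
    [[0, 0, 0.6], [0, 0, 0]],
    [[0, 0, 0.6], [0, 0, 0]],
    [[0, 0, 0.6], [0, 0, 0]],
    [[0, 0, 0], [0, 0, 0]],
    [[0, 0, 0], [0, 0, 0]]
  ]
}}

```text
time_s: 2.55
position: [0.5802, 0.0569, 0.0617]
tool_rot: [[0.23, 0.973, 0.0], [0.973, -0.23, 0.0], [0.0, 0.0, -1.0]]
ft_force: [1.3, -1.0, 0.2]
grip_width: 0.0853
gripper_force: 0.0
```

>>> {"method": "move_arm", "body": {
  "motion": [
    [[0, 0, 0], [0, 0, 0]],
    [[0, 0, 0], [0, 0, 0]],
    [[0, 0, 0], [0, 0, 0]],
    [[0, 0, 0], [0, 0, 0]],
    [[0, 0, 0], [0, 0, 0]],
    [[0, 0, 0], [0, 0, 0]]
  ],
  "claw": 1,
  "force": 40
}}

```text
time_s: 3.15
position: [0.581, 0.0562, 0.0628]
tool_rot: [[0.231, 0.973, 0.003], [0.973, -0.231, -0.0], [0.001, 0.003, -1.0]]
ft_force: [0.1, 1.1, 6.5]
grip_width: 0.0595
gripper_force: 42.1
```

```bash
python3 -c "
from h import *
s=env.observe();p=np.array(s['position'])
a=plan(p+[0,0,.2],down(-13.4),cap=.8); plan([.50,.13,.28],down(12),a,cap=.8)"
```

```text
5 [[[0.0,0.0,-0.8],[0.0,-0.0,0.0]],[[0.0,0.0,-0.8],[0.01,-0.0,0.0]],[[0.0,0.01,-0.8],[0.0,-0.0,0.0]],[[0.0,-0.0,-0.8],[0.01,-0.0,0.0]],[[0.0,-0.0,-0.8],[0.0,-0.01,0.01]]] end [0.5811 0.0561 0.2628]
4 [[[0.27,-0.48,-0.09],[0.0,0.0,-0.79]],[[0.31,-0.45,-0.08],[0.0,0.0,-0.8]],[[0.37,-0.41,-0.09],[0.0,0.0,-0.79]],[[0.4,-0.37,-0.09],[0.0,0.01,-0.8]]] end [0.4998 0.1298 0.2802]
```

>>> {"method": "move_arm", "body": {
  "motion": [
    [[0, 0, -0.4], [0, 0, 0]],
    [[0, 0, -0.8], [0, 0, 0]],
    [[0, 0, -0.8], [0, 0, 0]],
    [[0, 0, -0.8], [0, 0, 0]],
    [[0, 0, -0.8], [0, 0, 0]],
    [[0, 0, -0.4], [0, 0, 0]],
    [[0.27, -0.48, -0.09], [0, 0, -0.79]],
    [[0.31, -0.45, -0.08], [0, 0, -0.8]],
    [[0.37, -0.41, -0.09], [0, 0, -0.79]],
    [[0.4, -0.37, -0.09], [0, 0, -0.8]],
    [[0, 0, 0], [0, 0, 0]],
    [[0, 0, 0], [0, 0, 0]]
  ]
}}

```text
time_s: 4.35
position: [0.4988, 0.1298, 0.2792]
tool_rot: [[-0.209, 0.978, 0.002], [0.978, 0.209, -0.0], [-0.001, 0.002, -1.0]]
ft_force: [0.5, -1.0, -2.2]
grip_width: 0.0596
gripper_force: 44.7
```

```bash
python3 -c "
from h import *
im,s=grab('wrist','w2.png'); print(s['time_s'],s['position'],s['grip_width'])
grab('top');grab('scene')
B=lambda n,x0,y0,x1,y1,f:cv2.resize(cv2.cvtColor(np.load('/tmp/'+n+'.npz')['frame'],4)[y0:y1,x0:x1],None,fx=f,fy=f)
cv2.imwrite('pics/w2c.png',np.vstack([cv2.resize(B('wrist',0,0,640,400,1),(640,400)),np.hstack([B('top',230,150,310,200,4),B('scene',270,140,350,190,4)])]))
"
```

```text
4.35 [0.49880714 0.12980761 0.27915248] 0.05956131210634968
```

View pics/w2c.png

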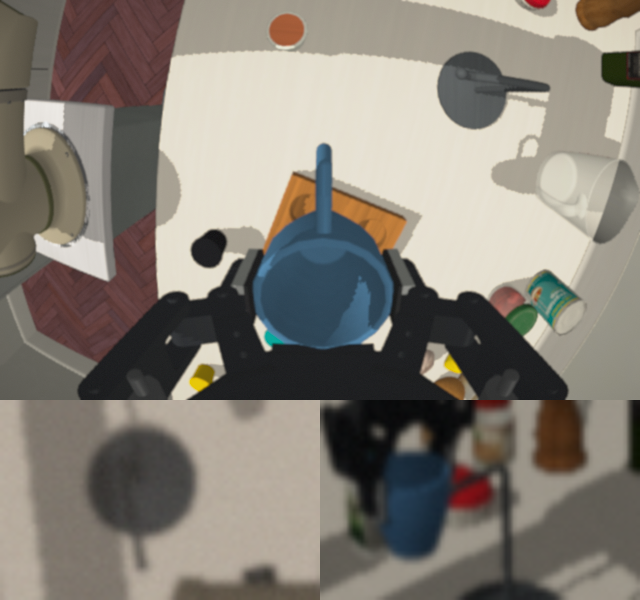

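The wrist view shows the knob at about (460,73), the arm running to the post top near (547,87), and the stand's foot at (473,90). The handle at (322,150) points left and is still held.

Run:
```python
from h import *
im=dict(np.load('/tmp/wrist.npz'))
g=cv2.cvtColor(im['frame'],7)
for n,u,v,z in(('knob',460,73,.178),('tipaxis',463,77,.17),('post',546,87,.17)): print(n,wz(im,im,u,v,z).round(4))
m=(cv2.GaussianBlur(g,(3,3),0)<110).astype(np.uint8); m[:,:430]=0;m[:,555:]=0;m[:45]=0;m[132:]=0
k,l,st,ce=cv2.connectedComponentsWithStats(m); i=st[1:,4].argmax()+1;print(st[i])
c=max(cv2.findContours((l==i).astype(np.uint8),0,1)[0],key=cv2.contourArea)[:,0]; c=c[(c[:,0]<495)]
P=np.array([wz(im,im,u,v,.008) for u,v in c]);print('foot',fitc(P))
# arm right of the foot
for u in range(512,552,5):
    col=np.where(g[70:100,u]<95)[0]+70
    if len(col): print(u,col.min(),col.max(),g[70:100:3,u].tolist())
for n in('top','scene'):
  I=dict(np.load('/tmp/'+n+'.npz'))
  print(n,[onz(I,*q).round(3).tolist() for q in ([(265.3,191.2,.176)] if n=='top' else [(316.2,156.7,.172)])])
t=cv2.resize(cv2.cvtColor(im['frame'],4)[45:135,430:560],None,fx=6,fy=6,interpolation=2); cv2.imwrite('pics/w2d.png',t)
```

```text
knob [0.5782 0.2593 0.178 ]
tipaxis [0.5849 0.2588 0.17  ]
post [0.6713 0.2814 0.17  ]
[ 438   52  112   76 4574]
foot (array([0.67592891, 0.28312704]), np.float64(0.052908646835004666))
512 78 90 [158, 158, 138, 64, 69, 62, 53, 101, 197, 160]
517 79 90 [158, 159, 157, 65, 67, 64, 48, 104, 211, 161]
522 79 90 [159, 159, 159, 85, 65, 66, 50, 102, 219, 168]
527 80 90 [158, 157, 158, 115, 65, 68, 55, 99, 220, 195]
532 81 90 [157, 157, 157, 148, 63, 68, 61, 101, 220, 216]
537 82 90 [157, 157, 158, 158, 76, 67, 65, 101, 220, 219]
542 83 90 [158, 157, 158, 159, 115, 66, 66, 100, 220, 221]
547 85 90 [156, 157, 157, 159, 153, 73, 66, 118, 219, 210]
top [[0.579, 0.256, 0.176]]
scene [[0.671, 0.27, 0.172]]
```

View pics/w2d.png

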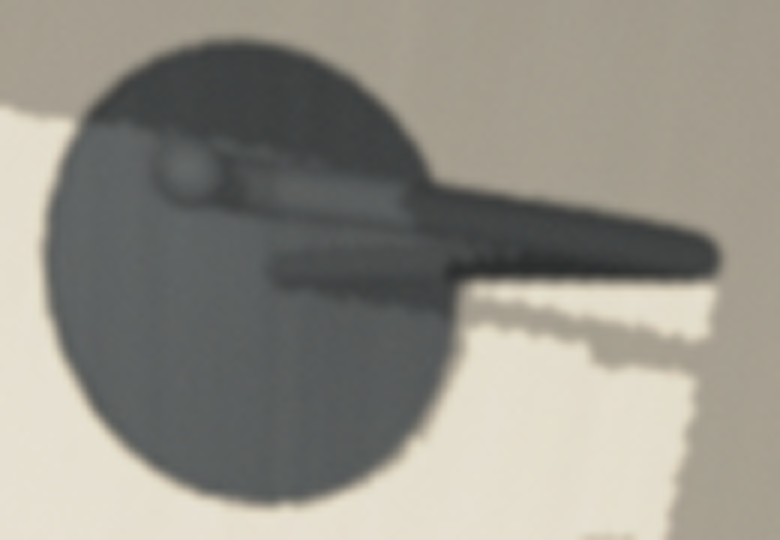

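```bash
cat >> h.py <<'E'
PSI=13.5; BD=np.array([np.cos(np.radians(PSI)),np.sin(np.radians(PSI)),0]); KN=np.array([.579,.258,.170]); EYE=np.array([.0445,0,.0083])
def eyepose(along,dz,tilt,lat=0):
    R=down(PSI,tilt); e=KN+BD*along+[0,0,dz]+lat*np.array([-BD[1],BD[0],0]); return e-R@EYE,R
E
python3 -c "
from h import *
p,R=eyepose(-.065,.0045,60);print(p)
plan(p,R,cap=.75)"
```

```text
[0.52266812 0.21420142 0.14011187]
11 [[[0.14,0.07,0.25],[0.01,0.68,-0.02]],[[0.12,0.08,0.26],[0.01,0.68,-0.01]],[[0.09,0.07,0.28],[0.01,0.69,-0.02]],[[0.07,0.08,0.28],[0.01,0.68,-0.01]],[[0.04,0.07,0.28],[0.01,0.68,-0.02]],[[0.01,0.08,0.29],[0.0,0.68,-0.02]],[[-0.02,0.08,0.29],[0.01,0.68,-0.01]],[[-0.04,0.07,0.28],[0.01,0.68,-0.02]],[[-0.07,0.08,0.28],[0.01,0.69,-0.01]],[[-0.1,0.08,0.27],[0.01,0.68,-0.02]],[[-0.12,0.07,0.26],[0.01,0.68,-0.01]]] end [0.5225 0.2142 0.1404]
```

>>> {"method": "move_arm", "body": {
  "motion": [
    [[0.14, 0.07, 0.25], [0.01, 0.68, -0.02]],
    [[0.12, 0.08, 0.26], [0.01, 0.68, -0.01]],
    [[0.09, 0.07, 0.28], [0.01, 0.69, -0.02]],
    [[0.07, 0.08, 0.28], [0.01, 0.68, -0.01]],
    [[0.04, 0.07, 0.28], [0.01, 0.68, -0.02]],
    [[0.01, 0.08, 0.29], [0, 0.68, -0.02]],
    [[-0.02, 0.08, 0.29], [0.01, 0.68, -0.01]],
    [[-0.04, 0.07, 0.28], [0.01, 0.68, -0.02]],
    [[-0.07, 0.08, 0.28], [0.01, 0.69, -0.01]],
    [[-0.1, 0.08, 0.27], [0.01, 0.68, -0.02]],
    [[-0.12, 0.07, 0.26], [0.01, 0.68, -0.01]],
    [[0, 0, 0], [0, 0, 0]],
    [[0, 0, 0], [0, 0, 0]]
  ]
}}

```text
time_s: 5.8
position: [0.5224, 0.2141, 0.1402]
tool_rot: [[-0.116, 0.972, -0.203], [0.488, 0.234, 0.841], [0.865, -0.001, -0.502]]
ft_force: [-0.2, 0.6, -1.2]
grip_width: 0.0594
gripper_force: 44.7
```

```bash
python3 -c "
from h import *
im,s=grab('wrist'); print(s['time_s'],s['position'],np.round(s['q'],1))
grab('top');grab('scene')
B=lambda n,x0,y0,x1,y1,f:cv2.resize(cv2.cvtColor(np.load('/tmp/'+n+'.npz')['frame'],4)[y0:y1,x0:x1],None,fx=f,fy=f)
cv2.imwrite('pics/w3.png',np.vstack([B('wrist',0,0,640,400,1),np.hstack([B('top',230,150,310,200,4),B('scene',270,140,350,190,4)])]))
R=down(PSI,60); print(np.array(s['tool_rot']).round(3).tolist(),R.round(3).tolist())
"
```

```text
5.8 [0.52239035 0.21412288 0.14022838] [-10.7  38.6  87.2  52.1  89.7 -42.3]
[[-0.116, 0.972, -0.203], [0.488, 0.234, 0.841], [0.865, -0.001, -0.502]] [[-0.117, 0.972, -0.202], [0.486, 0.233, 0.842], [0.866, 0.0, -0.5]]
```

View pics/w3.png

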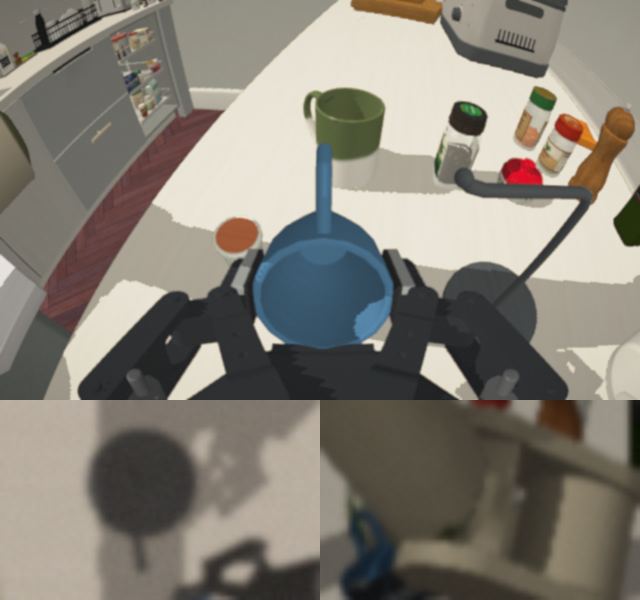

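The tilt is reached. The knob is at (464,180), the bar runs along row ~190 to the post top at (588,193), and the handle spans rows 148–220 at column 323. I'll check alignment by comparing predicted and seen bar points.

```bash
cat >> h.py <<'E'
def wproj(im,P):
    T=np.array(im['T_tool_cam']); c=T[:3,:3].T@(im['R'].T@(np.array(P)-im['p'])-T[:3,3])
    x,y,z=c[0],-c[1],-c[2]; r=np.hypot(x,y); t=np.arctan2(r,z)*im['fx']; return np.array([im['cx']+t*x/r,im['cy']+t*y/r])
E
python3 - <<'E'
from h import *
im=dict(np.load('/tmp/wrist.npz'))
for a,dz in((0,.008),(.03,0),(.06,0),(.09,0),(.101,0)): print(a,wproj(im,KN+BD*a+[0,0,dz]).round(1))
print('foot',wproj(im,[KN[0]+BD[0]*.101,KN[1]+BD[1]*.101,.005]))
g=cv2.cvtColor(im['frame'],7)
for u in range(480,585,15): 
  r=g[175:210,u]; w=np.where(r<90)[0]+175; print(u,w.min() if len(w) else None,w.max() if len(w) else None)
m=g[165:195,450:480]; ys,xs=np.nonzero(m<80); print('knob left edge',xs.min()+450,'top',ys.min()+165)
E
```

```text
0 [464.  180.8]
0.03 [508.6 193.2]
0.06 [549.4 193.8]
0.09 [582.4 194.4]
0.101 [592.9 194.6]
foot [491.70762193 309.2246685 ]
480 182 195
495 184 196
510 175 197
525 175 197
540 175 197
555 186 197
570 185 197
knob left edge 454 top 168
```

>>> {"method": "move_arm", "body": {
  "motion": [
    [[0.03, 0.3, 0], [0, 0, 0]],
    [[0, 0.33, 0], [0, 0, 0]],
    [[0, 0.33, 0], [0, 0, 0]],
    [[0, 0, 0], [0, 0, 0]],
    [[0, 0, 0], [0, 0, 0]]
  ]
}}

```text
time_s: 6.45
position: [0.5679, 0.2269, 0.1423]
tool_rot: [[-0.118, 0.972, -0.204], [0.487, 0.236, 0.841], [0.866, 0.0, -0.501]]
ft_force: [0.2, 0.1, -1.3]
grip_width: 0.0598
gripper_force: 44.7
```

Run:
```python
from h import *
im,s=grab('wrist'); im=dict(np.load('/tmp/wrist.npz')); print(s['position'],s['ft_force'])
for a,dz in((0,.008),(.03,0),(.06,0),(.101,0)): print(a,wproj(im,KN+BD*a+[0,0,dz]).round(1))
cv2.imwrite('pics/w4.png',cv2.resize(cv2.cvtColor(im['frame'],4)[120:270,280:520],None,fx=3,fy=3,interpolation=2))
```

```text
[0.5678671  0.22689902 0.14231212] [ 0.18641977  0.12982727 -1.252856  ]
0 [366.1 185.8]
0.03 [426.5 198.4]
0.06 [481.1 198.7]
0.101 [541.4 199.1]
```

View pics/w4.png

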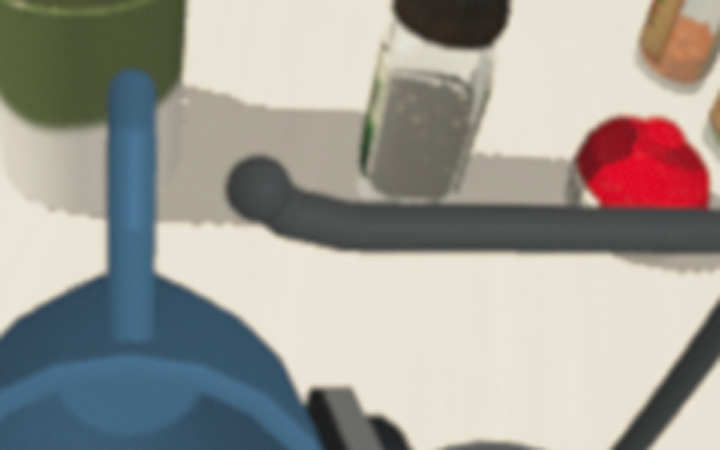

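The knob is at crop (258,188), level with the middle of the handle opening (crop rows ~100–300), so I continue threading.

>>> {"method": "move_arm", "body": {
  "motion": [
    [[0, 0.2, 0], [0, 0, 0]],
    [[0, 0.2, 0], [0, 0, 0]],
    [[0, 0.2, 0], [0, 0, 0]],
    [[0, 0, 0], [0, 0, 0]]
  ]
}}

```text
time_s: 6.9
position: [0.5975, 0.2339, 0.142]
tool_rot: [[-0.118, 0.972, -0.203], [0.486, 0.235, 0.842], [0.866, 0.0, -0.5]]
ft_force: [-0.3, -0.1, -1.7]
grip_width: 0.0598
gripper_force: 44.7
```

>>> {"method": "move_arm", "body": {
  "motion": [
    [[0, 0.25, 0], [0, 0, 0]],
    [[0, 0.2, 0], [0, 0, 0]],
    [[0, 0, 0], [0, 0, 0]],
    [[0, 0, 0], [0, 0, 0]]
  ]
}}

```text
time_s: 7.3
position: [0.6186, 0.239, 0.1417]
tool_rot: [[-0.117, 0.972, -0.204], [0.486, 0.235, 0.842], [0.866, -0.001, -0.5]]
ft_force: [-0.6, 0.2, -0.7]
grip_width: 0.0594
gripper_force: 44.7
```

Run:
```python
from h import *
im,s=grab('wrist'); im=dict(np.load('/tmp/wrist.npz'))
print('along',(np.array(s['position'])+np.array(s['tool_rot'])@EYE-KN)@BD)
grab('scene')
I=cv2.cvtColor(np.load('/tmp/scene.npz')['frame'],4)[140:215,260:340]
cv2.imwrite('pics/w5.png',np.hstack([cv2.resize(cv2.cvtColor(im['frame'],4)[120:270,250:450],None,fx=2.4,fy=2.4,interpolation=2),cv2.resize(I,(320,360))[:, :320]]))
```

```text
along 0.03401775276041313
```

View pics/w5.png

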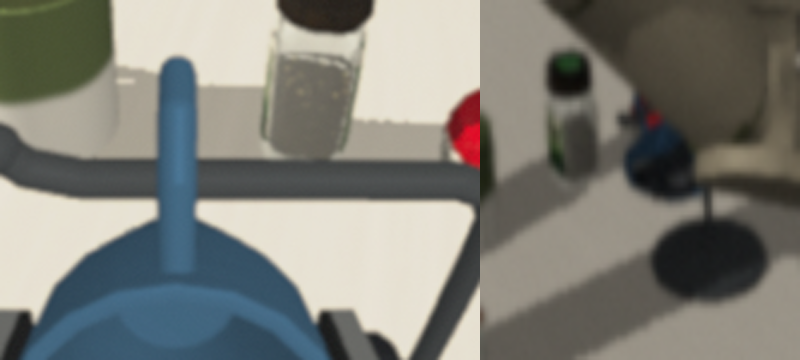

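Bar threaded: the handle crosses in front of it about 34 mm behind the knob, with no contact force. Now I lower it onto the bar.

>>> {"method": "move_arm", "body": {
  "motion": [
    [[-0.07, 0, 0.04], [0, 0, 0]],
    [[-0.07, 0, 0.04], [0, 0, 0]],
    [[0, 0, 0], [0, 0, 0]]
  ]
}}

```text
time_s: 7.7
position: [0.619, 0.2391, 0.1329]
tool_rot: [[-0.116, 0.972, -0.204], [0.486, 0.235, 0.842], [0.866, -0.002, -0.5]]
ft_force: [-0.2, -0.0, -1.3]
grip_width: 0.0596
gripper_force: 44.7
```

>>> {"method": "move_arm", "body": {
  "motion": [
    [[-0.035, 0, 0.02], [0, 0, 0]],
    [[0, 0, 0], [0, 0, 0]]
  ]
}}

```text
time_s: 7.9
position: [0.6193, 0.2391, 0.1314]
tool_rot: [[-0.117, 0.972, -0.204], [0.486, 0.235, 0.842], [0.866, -0.001, -0.5]]
ft_force: [0.7, 1.1, -1.4]
grip_width: 0.0593
gripper_force: 44.7
```

>>> {"method": "move_arm", "body": {
  "motion": [
    [[-0.035, 0, 0.02], [0, 0, 0]],
    [[0, 0, 0], [0, 0, 0]]
  ]
}}

```text
time_s: 8.1
position: [0.6193, 0.2391, 0.1294]
tool_rot: [[-0.117, 0.972, -0.204], [0.486, 0.235, 0.842], [0.866, -0.001, -0.5]]
ft_force: [-0.9, -0.4, -1.6]
grip_width: 0.0593
gripper_force: 44.7
```

>>> {"method": "move_arm", "body": {
  "motion": [
    [[-0.035, 0, 0.02], [0, 0, 0]],
    [[0, 0, 0], [0, 0, 0]]
  ]
}}

```text
time_s: 8.3
position: [0.6193, 0.2391, 0.1274]
tool_rot: [[-0.117, 0.972, -0.204], [0.486, 0.235, 0.842], [0.866, -0.001, -0.5]]
ft_force: [0.5, 0.3, -1.2]
grip_width: 0.0594
gripper_force: 44.7
```

>>> {"method": "move_arm", "body": {
  "motion": [
    [[-0.035, 0, 0.02], [0, 0, 0]],
    [[0, 0, 0], [0, 0, 0]]
  ]
}}

```text
time_s: 8.5
position: [0.6194, 0.2395, 0.1265]
tool_rot: [[-0.118, 0.972, -0.204], [0.484, 0.235, 0.843], [0.867, 0.001, -0.499]]
ft_force: [-0.2, 1.4, 4.8]
grip_width: 0.0597
gripper_force: 45.0
```

>>> {"method": "move_arm", "body": {
  "motion": [
    [[-0.017, 0, 0.01], [0, 0, 0]],
    [[0, 0, 0], [0, 0, 0]]
  ]
}}

```text
time_s: 8.7
position: [0.6194, 0.2396, 0.1261]
tool_rot: [[-0.119, 0.972, -0.204], [0.484, 0.236, 0.843], [0.867, 0.001, -0.498]]
ft_force: [-0.9, 1.8, 8.3]
grip_width: 0.0596
gripper_force: 45.0
```

>>> {"method": "move_arm", "body": {
  "motion": [
    [[0, 0, 0], [0, 0, 0]],
    [[0, 0, 0], [0, 0, 0]],
    [[0, 0, 0], [0, 0, 0]],
    [[0, 0, 0], [0, 0, 0]],
    [[0, 0, 0], [0, 0, 0]],
    [[0, 0, 0], [0, 0, 0]],
    [[0, 0, 0], [0, 0, 0]],
    [[0, 0, 0], [0, 0, 0]],
    [[0, 0, 0], [0, 0, 0]],
    [[0, 0, 0], [0, 0, 0]]
  ],
  "claw": 0.08,
  "force": 20
}}

```text
time_s: 9.7
position: [0.6194, 0.2391, 0.1247]
tool_rot: [[-0.117, 0.972, -0.204], [0.486, 0.235, 0.842], [0.866, -0.0, -0.5]]
ft_force: [-0.2, 0.0, -0.9]
grip_width: 0.0785
gripper_force: 0.0
```

Run:
```python
from h import *
im,s=grab('wrist'); hsv=cv2.cvtColor(im['frame'],41)
b=cv2.inRange(hsv,(95,70,20),(125,255,255)); k,_,st,ce=cv2.connectedComponentsWithStats(b)
for i in range(1,k):
    if st[i,4]>300: print(st[i],ce[i])
print(s['time_s'],s['ft_force'],s['grip_width'])
ys,xs=np.nonzero(b[:,:]); 
for v in (150,160,180,200,220,250,280,300): 
  u=np.where(b[v])[0]; print(v,u.min() if len(u) else 0,u.max() if len(u) else 0)
```

```text
[  255   138   138   203 15449] [323.54223574 268.05851511]
9.7 [-0.20748351  0.01624845 -0.90743793] 0.07854292741412774
150 317 330
160 316 332
180 317 331
200 314 333
220 286 360
250 266 380
280 256 391
300 258 390
```

>>> {"method": "move_arm", "body": {
  "motion": [
    [[0, 0, -0.1], [0, 0, 0]],
    [[0, 0, -0.3], [0, 0, 0]],
    [[0, 0, -0.5], [0, 0, 0]],
    [[0, 0, -0.6], [0, 0, 0]],
    [[0, 0, -0.6], [0, 0, 0]],
    [[0, 0, -0.5], [0, 0, 0]],
    [[0, 0, 0], [0, 0, 0]]
  ]
}}

```text
time_s: 10.45
position: [0.6473, 0.1261, 0.1917]
tool_rot: [[-0.119, 0.973, -0.198], [0.488, 0.231, 0.842], [0.865, 0.003, -0.502]]
ft_force: [-0.3, -0.2, -0.1]
grip_width: 0.0784
gripper_force: 0.0
```

```bash
cat > cup.py <<'E'
from h import *
im,s=grab('wrist'); hsv=cv2.cvtColor(im['frame'],41)
b=cv2.inRange(hsv,(95,70,20),(125,255,255)); k,l,st,ce=cv2.connectedComponentsWithStats(b)
I=dict(np.load('/tmp/wrist.npz')); T=I['T_tool_cam']
for i in range(1,k):
    if st[i,4]>100:
        print(st[i],ce[i].round(1)); v,u=np.nonzero(l==i); z=im['depth'][v,u]; ok=z>0
        u,v,z=u[ok],v[ok],z[ok]; dx,dy=u-I['cx'],v-I['cy']; r=np.hypot(dx,dy)+1e-9; t=r/I['fx']
        C=np.c_[np.tan(t)*dx/r*z,-np.tan(t)*dy/r*z,-z]; P=(C@T[:3,:3].T+T[:3,3])@I['R'].T+I['p']
        print('min',np.percentile(P,1,0).round(3),'max',np.percentile(P,99,0).round(3),'along',((P-KN)@BD).min().round(3),((P-KN)@BD).max().round(3))
print(s['time_s'],s['ft_force'],s['position'])
E
python3 cup.py
```

```text
[ 287  121   70  109 4235] [321.6 190.7]
min [0.59  0.222 0.091] max [0.647 0.291 0.18 ] along 0.005 0.073
10.45 [-0.31263228 -0.16648611 -0.08253229] [0.64733666 0.12606298 0.19168794]
```

The cup hangs: handle top at z≈0.18, body down to 0.09, sitting 5–73 mm behind the knob. Next, the pods.

```bash
python3 -c "
from h import *
a=plan([.50,.10,.26],down(34.5),cap=.8); a=plan([.423,.287,.22],down(34.5),a,.8)"
```

```text
10 [[[0.13,-0.3,-0.06],[0.14,-0.74,-0.24]],[[0.13,-0.29,-0.06],[0.14,-0.74,-0.24]],[[0.13,-0.29,-0.08],[0.14,-0.74,-0.23]],[[0.14,-0.29,-0.08],[0.13,-0.74,-0.24]],[[0.14,-0.29,-0.09],[0.14,-0.74,-0.24]],[[0.13,-0.28,-0.1],[0.14,-0.74,-0.24]],[[0.14,-0.28,-0.1],[0.14,-0.74,-0.24]],[[0.13,-0.28,-0.12],[0.14,-0.74,-0.23]],[[0.13,-0.28,-0.12],[0.14,-0.74,-0.24]],[[0.12,-0.27,-0.13],[0.13,-0.74,-0.24]]] end [0.5001 0.0999 0.2598]
6 [[[0.66,0.14,0.13],[0.0,-0.0,0.0]],[[0.66,0.14,0.14],[0.0,-0.0,0.0]],[[0.66,0.14,0.13],[0.0,-0.0,0.0]],[[0.66,0.15,0.13],[0.0,-0.0,0.0]],[[0.66,0.14,0.14],[0.0,-0.0,0.0]],[[0.66,0.14,0.13],[0.0,-0.0,0.0]]] end [0.423  0.2872 0.2199]
```

>>> {"method": "move_arm", "body": {
  "motion": [
    [[0.13, -0.3, -0.06], [0.14, -0.74, -0.24]],
    [[0.13, -0.29, -0.06], [0.14, -0.74, -0.24]],
    [[0.13, -0.29, -0.08], [0.14, -0.74, -0.23]],
    [[0.14, -0.29, -0.08], [0.13, -0.74, -0.24]],
    [[0.14, -0.29, -0.09], [0.14, -0.74, -0.24]],
    [[0.13, -0.28, -0.1], [0.14, -0.74, -0.24]],
    [[0.14, -0.28, -0.1], [0.14, -0.74, -0.24]],
    [[0.13, -0.28, -0.12], [0.14, -0.74, -0.23]],
    [[0.13, -0.28, -0.12], [0.14, -0.74, -0.24]],
    [[0.12, -0.27, -0.13], [0.13, -0.74, -0.24]],
    [[0.66, 0.14, 0.13], [0, 0, 0]],
    [[0.66, 0.14, 0.14], [0, 0, 0]],
    [[0.66, 0.14, 0.13], [0, 0, 0]],
    [[0.66, 0.15, 0.13], [0, 0, 0]],
    [[0.66, 0.14, 0.14], [0, 0, 0]],
    [[0.66, 0.14, 0.13], [0, 0, 0]],
    [[0, 0, 0], [0, 0, 0]],
    [[0, 0, 0], [0, 0, 0]]
  ],
  "claw": 0
}}

```text
time_s: 12.3
position: [0.4212, 0.2891, 0.2193]
tool_rot: [[-0.57, 0.821, -0.003], [0.821, 0.57, 0.001], [0.002, -0.002, -1.0]]
ft_force: [0.8, -0.1, -0.6]
grip_width: 0.0852
gripper_force: 0.0
```

```bash
cat > pod.py <<'E'
import sys
from h import *
gx,gy=float(sys.argv[1]),float(sys.argv[2])
im,s=grab('wrist'); I=dict(np.load('/tmp/wrist.npz')); hsv=cv2.cvtColor(im['frame'],41)
u0,v0=wproj(I,[gx,gy,.046]).round().astype(int); print('pred',u0,v0)
b=cv2.inRange(hsv,(0,110,90),(12,255,255))|cv2.inRange(hsv,(172,110,90),(180,255,255))
k,l,st,ce=cv2.connectedComponentsWithStats(b); j=[i for i in range(1,k) if st[i,4]>150]
i=min(j,key=lambda i:np.hypot(*(ce[i]-[u0,v0])))
c=max(cv2.findContours((l==i).astype(np.uint8),0,1)[0],key=cv2.contourArea)[:,0]
P=np.array([wz(I,I,u,v,.046) for u,v in cv2.convexHull(c)[:,0]]); ce2,r=fitc(P); print(st[i],ce[i].round(1),'pod',ce2.round(4),'r',r.round(4))
print(s['time_s'],s['position'])
a=plan([*ce2,.12],down(34.5),cap=.9); plan([*ce2,.040],down(34.5),a,.55)
E
python3 pod.py .423 .287
```

```text
pred 323 189
[ 304  169   39   38 1171] [323. 188.] pod [0.4223 0.2877] r 0.0196
12.3 [0.42116686 0.2891075  0.21929327]
3 [[[-0.01,0.0,0.66],[-0.0,-0.0,0.01]],[[-0.01,0.0,0.67],[-0.01,-0.01,0.01]],[[-0.0,0.0,0.66],[0.0,-0.0,0.0]]] end [0.4221 0.2878 0.12  ]
3 [[[-0.0,0.0,0.53],[0.0,-0.0,0.0]],[[-0.0,0.0,0.54],[0.0,-0.0,0.0]],[[-0.0,0.0,0.53],[0.0,-0.0,0.0]]] end [0.4221 0.2878 0.04  ]
```

>>> {"method": "move_arm", "body": {
  "motion": [
    [[-0.01, 0, 0.66], [0, 0, 0]],
    [[-0.01, 0, 0.67], [0, 0, 0]],
    [[0, 0, 0.66], [0, 0, 0]],
    [[0, 0, 0.53], [0, 0, 0]],
    [[0, 0, 0.53], [0, 0, 0]],
    [[0, 0, 0.53], [0, 0, 0]],
    [[0, 0, 0], [0, 0, 0]],
    [[0, 0, 0], [0, 0, 0]]
  ]
}}

```text
time_s: 13.15
position: [0.4228, 0.2875, 0.0412]
tool_rot: [[-0.568, 0.823, -0.002], [0.823, 0.568, 0.001], [0.002, -0.001, -1.0]]
ft_force: [-0.2, -0.3, -0.2]
grip_width: 0.0851
gripper_force: 0.0
```

>>> {"method": "move_arm", "body": {
  "motion": [
    [[0, 0, 0], [0, 0, 0]],
    [[0, 0, 0], [0, 0, 0]],
    [[0, 0, 0], [0, 0, 0]],
    [[0, 0, 0], [0, 0, 0]],
    [[0, 0, 0], [0, 0, 0]],
    [[0, 0, 0], [0, 0, 0]],
    [[0, 0, 0], [0, 0, 0]]
  ],
  "claw": 1,
  "force": 25
}}

```text
time_s: 13.85
position: [0.4227, 0.2882, 0.0419]
tool_rot: [[-0.569, 0.823, 0.0], [0.823, 0.569, 0.002], [0.001, 0.001, -1.0]]
ft_force: [-1.1, -1.0, 6.5]
grip_width: 0.0465
gripper_force: 24.6
```

```bash
cat > put.py <<'E'
import sys
from h import *
w=[float(sys.argv[1]),float(sys.argv[2])]; dz=float(sys.argv[3]) if len(sys.argv)>3 else .010
s=env.observe(); p=np.array(s['position']); R=down(34.5); print(p,s['grip_width'])
a=plan(p+[0,0,.1],R,cap=.7); a=plan([*w,p[2]+.1],R,a,.85); a=plan([*w,p[2]+.018],R,a,.6)
E
python3 put.py .492 .073
```

```text
[0.42274227 0.28815261 0.04187479] 0.046464925949658654
3 [[[0.0,0.0,-0.67],[0.0,-0.0,0.01]],[[0.0,0.0,-0.66],[0.01,-0.01,0.0]],[[0.0,0.0,-0.67],[0.0,-0.0,0.01]]] end [0.4227 0.288  0.1419]
6 [[[-0.72,-0.22,-0.0],[0.0,-0.0,-0.0]],[[-0.72,-0.21,-0.0],[0.0,-0.0,-0.0]],[[-0.72,-0.22,-0.0],[0.0,-0.0,-0.0]],[[-0.73,-0.21,-0.0],[0.0,-0.0,-0.0]],[[-0.72,-0.22,-0.0],[0.0,-0.0,-0.0]],[[-0.72,-0.21,-0.0],[0.0,-0.0,-0.0]]] end [0.4922 0.073  0.1419]
3 [[[0.0,-0.0,0.55],[0.0,-0.0,-0.0]],[[0.0,-0.0,0.54],[0.0,-0.0,-0.0]],[[0.0,-0.0,0.55],[0.0,-0.0,-0.0]]] end [0.4922 0.0731 0.0599]
```

>>> {"method": "move_arm", "body": {
  "motion": [
    [[0, 0, -0.4], [0, 0, 0]],
    [[0, 0, -0.8], [0, 0, 0]],
    [[0, 0, -0.8], [0, 0, 0]],
    [[-0.72, -0.22, 0], [0, 0, 0]],
    [[-0.72, -0.21, 0], [0, 0, 0]],
    [[-0.72, -0.22, 0], [0, 0, 0]],
    [[-0.73, -0.21, 0], [0, 0, 0]],
    [[-0.72, -0.22, 0], [0, 0, 0]],
    [[-0.72, -0.21, 0], [0, 0, 0]],
    [[0, 0, 0.6], [0, 0, 0]],
    [[0, 0, 0.7], [0, 0, 0]],
    [[0, 0, 0], [0, 0, 0]],
    [[0, 0, 0], [0, 0, 0]]
  ]
}}

```text
time_s: 15.15
position: [0.4925, 0.0732, 0.076]
tool_rot: [[-0.569, 0.823, -0.002], [0.823, 0.569, 0.001], [0.002, -0.001, -1.0]]
ft_force: [0.5, 0.4, -0.1]
grip_width: 0.0464
gripper_force: 26.1
```

>>> {"method": "move_arm", "body": {
  "motion": [
    [[0, 0, 0.15], [0, 0, 0]],
    [[0, 0, 0.15], [0, 0, 0]],
    [[0, 0, 0.12], [0, 0, 0]],
    [[0, 0, 0], [0, 0, 0]]
  ]
}}

```text
time_s: 15.55
position: [0.492, 0.0733, 0.0537]
tool_rot: [[-0.569, 0.823, -0.003], [0.823, 0.569, 0.001], [0.003, -0.001, -1.0]]
ft_force: [0.3, 1.0, -0.3]
grip_width: 0.0459
gripper_force: 26.1
```

>>> {"method": "move_arm", "body": {
  "motion": [
    [[0, 0, 0.05], [0, 0, 0]],
    [[0, 0, 0], [0, 0, 0]]
  ]
}}

```text
time_s: 15.75
position: [0.4925, 0.0732, 0.052]
tool_rot: [[-0.568, 0.823, -0.001], [0.823, 0.568, 0.001], [0.002, -0.0, -1.0]]
ft_force: [0.6, 0.2, 0.9]
grip_width: 0.0461
gripper_force: 26.1
```

>>> {"method": "move_arm", "body": {
  "motion": [
    [[0, 0, 0], [0, 0, 0]],
    [[0, 0, 0], [0, 0, 0]],
    [[0, 0, 0], [0, 0, 0]],
    [[0, 0, 0], [0, 0, 0]],
    [[0, 0, -0.3], [0, 0, 0]],
    [[0, 0, -0.7], [0, 0, 0]],
    [[0, 0, -0.8], [0, 0, 0]],
    [[0, 0, -0.8], [0, 0, 0]],
    [[0, 0, -0.6], [0, 0, 0]],
    [[0, 0, 0], [0, 0, 0]]
  ],
  "claw": 0.15
}}

```text
time_s: 16.75
position: [0.4939, 0.0729, 0.2156]
tool_rot: [[-0.569, 0.823, 0.006], [0.823, 0.569, 0.001], [-0.003, 0.005, -1.0]]
ft_force: [-0.7, 0.3, -0.8]
grip_width: 0.0726
gripper_force: 0.0
```

```bash
python3 pod.py .492 .073; python3 -c "
from h import *
plan([.44,-.3146,.21],down(34.5),cap=.85)"
```

```text
pred 320 186
[ 300  169   41   40 1291] [320.1 188.2] pod [0.4938 0.0705] r 0.0204
16.75 [0.49393934 0.0728911  0.21561774]
3 [[[-0.02,-0.01,0.62],[0.01,0.0,0.01]],[[-0.01,-0.0,0.62],[0.0,0.0,0.0]],[[-0.02,-0.01,0.62],[0.01,0.0,0.01]]] end [0.4938 0.0704 0.1202]
3 [[[0.0,0.0,0.53],[-0.0,0.0,-0.0]],[[0.0,0.0,0.54],[-0.0,0.0,-0.0]],[[0.0,0.0,0.53],[-0.0,0.0,-0.0]]] end [0.4937 0.0703 0.0402]
10 [[[-0.58,-0.53,0.01],[0.0,0.0,0.0]],[[-0.57,-0.53,0.0],[0.0,0.0,0.0]],[[-0.58,-0.52,0.01],[0.0,0.0,0.01]],[[-0.58,-0.53,0.0],[0.01,0.0,-0.0]],[[-0.58,-0.53,0.01],[-0.0,0.0,-0.0]],[[-0.58,-0.52,0.0],[-0.0,0.0,0.0]],[[-0.57,-0.53,0.01],[0.0,0.0,0.0]],[[-0.58,-0.53,0.01],[0.0,0.0,0.0]],[[-0.58,-0.53,0.0],[0.0,0.0,0.01]],[[-0.58,-0.52,0.01],[0.01,0.0,-0.0]]] end [ 0.4401 -0.3146  0.2099]
```

>>> {"method": "move_arm", "body": {
  "motion": [
    [[-0.58, -0.53, 0], [0, 0, 0]],
    [[-0.58, -0.53, 0], [0, 0, 0]],
    [[-0.58, -0.53, 0], [0, 0, 0]],
    [[-0.58, -0.53, 0], [0, 0, 0]],
    [[-0.58, -0.53, 0], [0, 0, 0]],
    [[-0.58, -0.53, 0], [0, 0, 0]],
    [[-0.58, -0.53, 0], [0, 0, 0]],
    [[-0.58, -0.53, 0], [0, 0, 0]],
    [[-0.58, -0.53, 0], [0, 0, 0]],
    [[-0.58, -0.53, 0.1], [0, 0, 0]],
    [[0, 0, 0], [0, 0, 0]],
    [[0, 0, 0], [0, 0, 0]]
  ],
  "claw": 0
}}

```text
time_s: 18.0
position: [0.4388, -0.3164, 0.2046]
tool_rot: [[-0.567, 0.824, -0.004], [0.824, 0.567, 0.004], [0.005, -0.001, -1.0]]
ft_force: [-0.3, 0.5, -0.4]
grip_width: 0.0851
gripper_force: 0.0
```

```bash
python3 pod.py .44 -.3146
```

```text
pred 325 190
[ 305  169   41   40 1307] [325.  188.4] pod [ 0.4392 -0.3132] r 0.0197
18.0 [ 0.43875252 -0.31636782  0.20463581]
2 [[[0.01,0.02,0.85],[-0.0,-0.02,0.01]],[[0.02,0.01,0.85],[-0.0,-0.01,0.01]]] end [ 0.4393 -0.3133  0.1201]
3 [[[0.0,0.0,0.53],[-0.0,-0.0,-0.0]],[[0.0,0.0,0.54],[-0.0,-0.0,-0.0]],[[0.0,0.0,0.53],[-0.0,-0.0,-0.0]]] end [ 0.4392 -0.3133  0.0401]
```

>>> {"method": "move_arm", "body": {
  "motion": [
    [[0.01, 0.02, 0.7], [0, -0.02, 0]],
    [[0.02, 0.01, 0.7], [0, -0.01, 0]],
    [[0, 0, 0.65], [0, 0, 0]],
    [[0, 0, 0.65], [0, 0, 0]],
    [[0, 0, 0.6], [0, 0, 0]],
    [[0, 0, 0], [0, 0, 0]],
    [[0, 0, 0], [0, 0, 0]]
  ]
}}

```text
time_s: 18.75
position: [0.4401, -0.3136, 0.0419]
tool_rot: [[-0.569, 0.822, 0.0], [0.822, 0.569, -0.002], [-0.002, -0.001, -1.0]]
ft_force: [0.1, -0.5, -0.1]
grip_width: 0.0854
gripper_force: 0.0
```

>>> {"method": "move_arm", "body": {
  "motion": [
    [[0, 0, 0], [0, 0, 0]],
    [[0, 0, 0], [0, 0, 0]],
    [[0, 0, 0], [0, 0, 0]],
    [[0, 0, 0], [0, 0, 0]],
    [[0, 0, 0], [0, 0, 0]],
    [[0, 0, 0], [0, 0, 0]],
    [[0, 0, 0], [0, 0, 0]]
  ],
  "claw": 1
}}

```text
time_s: 19.45
position: [0.4402, -0.3147, 0.0426]
tool_rot: [[-0.568, 0.823, 0.002], [0.823, 0.568, -0.004], [-0.004, -0.0, -1.0]]
ft_force: [-0.6, 1.1, 7.2]
grip_width: 0.0462
gripper_force: 24.7
```

```bash
python3 put.py .564 -.032
```

```text
[ 0.44019266 -0.31467103  0.0426053 ] 0.04618530398556413
3 [[[-0.0,-0.0,-0.67],[-0.0,0.01,0.01]],[[-0.0,-0.0,-0.66],[-0.0,0.01,0.0]],[[-0.01,-0.0,-0.67],[-0.0,0.01,0.01]]] end [ 0.4403 -0.3148  0.1426]
8 [[[0.41,0.66,-0.0],[-0.0,0.0,-0.0]],[[0.41,0.65,-0.0],[-0.0,0.0,-0.0]],[[0.4,0.66,-0.0],[-0.0,0.0,-0.0]],[[0.41,0.65,-0.0],[-0.0,0.0,-0.0]],[[0.41,0.66,-0.0],[-0.0,0.0,-0.0]],[[0.41,0.65,-0.0],[-0.0,0.0,-0.0]],[[0.4,0.66,-0.0],[-0.0,0.0,-0.0]],[[0.41,0.65,-0.0],[-0.0,0.0,-0.0]]] end [ 0.564  -0.0321  0.1425]
3 [[[0.0,0.0,0.55],[-0.0,0.0,-0.0]],[[0.0,0.0,0.54],[-0.0,0.0,-0.0]],[[0.0,0.0,0.55],[-0.0,0.0,-0.0]]] end [ 0.564  -0.0322  0.0605]
```

>>> {"method": "move_arm", "body": {
  "motion": [
    [[0, 0, -0.4], [0, 0.02, 0]],
    [[0, 0, -0.8], [0, 0.01, 0]],
    [[0, 0, -0.8], [0, 0, 0]],
    [[0.39, 0.66, 0], [0, 0, 0]],
    [[0.41, 0.65, 0], [0, 0, 0]],
    [[0.4, 0.66, 0], [0, 0, 0]],
    [[0.41, 0.65, 0], [0, 0, 0]],
    [[0.41, 0.66, 0], [0, 0, 0]],
    [[0.41, 0.65, 0], [0, 0, 0]],
    [[0.4, 0.66, 0], [0, 0, 0]],
    [[0.41, 0.65, 0], [0, 0, 0]],
    [[0, 0, 0.6], [0, 0, 0]],
    [[0, 0, 0.7], [0, 0, 0]],
    [[0, 0, 0], [0, 0, 0]],
    [[0, 0, 0], [0, 0, 0]]
  ]
}}

```text
time_s: 20.95
position: [0.5634, -0.0323, 0.0773]
tool_rot: [[-0.568, 0.823, -0.002], [0.823, 0.568, 0.001], [0.002, -0.001, -1.0]]
ft_force: [0.2, -0.0, 0.8]
grip_width: 0.046
gripper_force: 26.1
```

>>> {"method": "move_arm", "body": {
  "motion": [
    [[0, 0, 0.15], [0, 0, 0]],
    [[0, 0, 0.15], [0, 0, 0]],
    [[0, 0, 0.12], [0, 0, 0]],
    [[0, 0, 0], [0, 0, 0]]
  ]
}}

```text
time_s: 21.35
position: [0.5628, -0.0321, 0.0549]
tool_rot: [[-0.568, 0.823, -0.003], [0.823, 0.568, 0.002], [0.003, -0.001, -1.0]]
ft_force: [-0.8, 0.1, -0.8]
grip_width: 0.0464
gripper_force: 26.1
```

>>> {"method": "move_arm", "body": {
  "motion": [
    [[0, 0, 0.05], [0, 0, 0]],
    [[0, 0, 0], [0, 0, 0]]
  ]
}}

```text
time_s: 21.55
position: [0.5632, -0.032, 0.0529]
tool_rot: [[-0.568, 0.823, -0.002], [0.823, 0.568, 0.001], [0.002, -0.001, -1.0]]
ft_force: [0.1, -0.2, -1.6]
grip_width: 0.0461
gripper_force: 26.0
```

>>> {"method": "move_arm", "body": {
  "motion": [
    [[0, 0, 0.01], [0, 0, 0]],
    [[0, 0, 0], [0, 0, 0]],
    [[0, 0, 0], [0, 0, 0]],
    [[0, 0, 0], [0, 0, 0]],
    [[0, 0, -0.3], [0, 0, 0]],
    [[0, 0, -0.7], [0, 0, 0]],
    [[0, 0, -0.8], [0, 0, 0]],
    [[0, 0, -0.8], [0, 0, 0]],
    [[0, 0, -0.6], [0, 0, 0]],
    [[0, 0, 0], [0, 0, 0]]
  ],
  "claw": 0.15
}}

```text
time_s: 22.55
position: [0.5648, -0.0325, 0.2168]
tool_rot: [[-0.569, 0.823, 0.006], [0.823, 0.569, -0.001], [-0.004, 0.005, -1.0]]
ft_force: [0.6, -0.4, 0.5]
grip_width: 0.0727
gripper_force: 0.0
```

```bash
python3 pod.py .564 -.032|head -2; python3 -c "
from h import *
plan([.598,-.332,.21],down(34.5),cap=.85)"
```

```text
pred 321 185
[ 300  166   42   40 1293] [320.7 185.4] pod [ 0.5636 -0.0328] r 0.0204
8 [[[-0.66,-0.36,0.01],[0.0,0.0,0.0]],[[-0.67,-0.35,0.01],[0.0,0.0,0.0]],[[-0.66,-0.36,0.01],[0.01,0.0,0.01]],[[-0.67,-0.35,0.01],[-0.0,0.0,-0.0]],[[-0.66,-0.36,0.01],[-0.0,0.0,0.0]],[[-0.67,-0.35,0.01],[0.0,0.0,0.0]],[[-0.66,-0.36,0.02],[0.0,0.01,0.01]],[[-0.67,-0.35,0.01],[0.0,-0.0,-0.0]]] end [ 0.598  -0.3319  0.2098]
```

>>> {"method": "move_arm", "body": {
  "motion": [
    [[-0.66, -0.36, 0.01], [0, 0, 0]],
    [[-0.67, -0.35, 0.01], [0, 0, 0]],
    [[-0.66, -0.36, 0.01], [0, 0, 0]],
    [[-0.67, -0.35, 0.01], [0, 0, 0]],
    [[-0.66, -0.36, 0.01], [0, 0, 0]],
    [[-0.67, -0.35, 0.01], [0, 0, 0]],
    [[-0.66, -0.36, 0.01], [0, 0, 0]],
    [[-0.67, -0.35, 0.01], [0, 0, 0]],
    [[0, 0, 0], [0, 0, 0]],
    [[0, 0, 0], [0, 0, 0]]
  ],
  "claw": 0
}}

```text
time_s: 23.6
position: [0.5973, -0.3322, 0.2059]
tool_rot: [[-0.567, 0.823, -0.004], [0.823, 0.567, 0.004], [0.005, -0.001, -1.0]]
ft_force: [0.1, 0.7, -0.9]
grip_width: 0.0852
gripper_force: 0.0
```

```bash
python3 pod.py .598 -.332
```

```text
pred 324 191
[ 303  171   42   40 1285] [323.4 190.5] pod [ 0.5978 -0.332 ] r 0.0197
23.6 [ 0.5972968  -0.33216421  0.20586716]
2 [[[-0.01,-0.0,0.87],[-0.0,-0.02,0.01]],[[-0.01,-0.0,0.86],[-0.01,-0.01,0.01]]] end [ 0.5978 -0.3319  0.12  ]
3 [[[-0.0,-0.0,0.53],[0.0,-0.0,-0.0]],[[-0.0,-0.0,0.54],[0.0,-0.0,-0.0]],[[-0.0,-0.0,0.53],[0.0,-0.0,-0.0]]] end [ 0.5978 -0.3319  0.04  ]
```

>>> {"method": "move_arm", "body": {
  "motion": [
    [[-0.01, 0, 0.7], [0, -0.02, 0]],
    [[-0.01, 0, 0.7], [0, -0.01, 0]],
    [[0, 0, 0.67], [0, 0, 0]],
    [[0, 0, 0.65], [0, 0, 0]],
    [[0, 0, 0.6], [0, 0, 0]],
    [[0, 0, 0], [0, 0, 0]],
    [[0, 0, 0], [0, 0, 0]]
  ]
}}

```text
time_s: 24.35
position: [0.5987, -0.332, 0.0427]
tool_rot: [[-0.569, 0.822, 0.001], [0.822, 0.569, -0.002], [-0.002, -0.001, -1.0]]
ft_force: [0.3, 0.0, -0.5]
grip_width: 0.0855
gripper_force: 0.0
```

>>> {"method": "move_arm", "body": {
  "motion": [
    [[0, 0, 0], [0, 0, 0]],
    [[0, 0, 0], [0, 0, 0]],
    [[0, 0, 0], [0, 0, 0]],
    [[0, 0, 0], [0, 0, 0]],
    [[0, 0, 0], [0, 0, 0]],
    [[0, 0, 0], [0, 0, 0]],
    [[0, 0, 0], [0, 0, 0]]
  ],
  "claw": 1
}}

```text
time_s: 25.05
position: [0.5988, -0.3331, 0.0438]
tool_rot: [[-0.568, 0.823, 0.003], [0.823, 0.568, -0.004], [-0.004, 0.0, -1.0]]
ft_force: [-1.2, 1.0, 5.0]
grip_width: 0.0463
gripper_force: 25.1
```

```bash
python3 put.py .5803 .0562
```

```text
[ 0.59881034 -0.33310535  0.04379124] 0.04627679473366503
3 [[[-0.0,0.0,-0.67],[0.0,0.01,0.01]],[[-0.0,0.0,-0.66],[0.0,0.01,0.0]],[[-0.01,0.0,-0.67],[0.0,0.01,0.01]]] end [ 0.5989 -0.3333  0.1438]
10 [[[0.66,0.41,-0.0],[0.0,0.0,-0.0]],[[0.67,0.41,-0.0],[0.0,0.0,-0.0]],[[0.66,0.41,-0.0],[0.0,0.0,-0.0]],[[0.66,0.41,-0.0],[0.0,0.0,-0.0]],[[0.67,0.41,-0.0],[0.0,0.0,-0.0]],[[0.66,0.41,-0.0],[0.0,0.0,-0.0]],[[0.66,0.41,-0.0],[0.0,0.0,-0.0]],[[0.67,0.41,-0.0],[0.0,0.0,-0.0]],[[0.66,0.41,-0.0],[0.0,0.0,-0.0]],[[0.66,0.41,-0.0],[0.0,0.0,-0.0]]] end [0.5802 0.056  0.1438]
3 [[[0.0,0.0,0.55],[0.0,0.0,-0.0]],[[0.0,0.0,0.54],[0.0,0.0,-0.0]],[[0.0,0.0,0.55],[0.0,0.0,-0.0]]] end [0.5802 0.056  0.0618]
```

>>> {"method": "move_arm", "body": {
  "motion": [
    [[0, 0, -0.4], [0, 0.02, 0]],
    [[0, 0, -0.8], [0, 0.01, 0]],
    [[0, 0, -0.8], [0, 0, 0]],
    [[0.65, 0.41, 0], [0, 0, 0]],
    [[0.66, 0.41, 0], [0, 0, 0]],
    [[0.66, 0.41, 0], [0, 0, 0]],
    [[0.66, 0.41, 0], [0, 0, 0]],
    [[0.67, 0.41, 0], [0, 0, 0]],
    [[0.66, 0.41, 0], [0, 0, 0]],
    [[0.66, 0.41, 0], [0, 0, 0]],
    [[0.67, 0.41, 0], [0, 0, 0]],
    [[0.66, 0.41, 0], [0, 0, 0]],
    [[0.66, 0.41, 0], [0, 0, 0]],
    [[0, 0, 0], [0, 0, 0]],
    [[0, 0, 0.6], [0, 0, 0]],
    [[0, 0, 0.7], [0, 0, 0]],
    [[0, 0, 0], [0, 0, 0]],
    [[0, 0, 0], [0, 0, 0]]
  ]
}}

```text
time_s: 26.85
position: [0.5795, 0.0552, 0.0784]
tool_rot: [[-0.568, 0.823, -0.001], [0.823, 0.568, 0.001], [0.002, -0.0, -1.0]]
ft_force: [0.1, -0.1, -0.1]
grip_width: 0.0459
gripper_force: 26.0
```

>>> {"method": "move_arm", "body": {
  "motion": [
    [[0.01, 0.02, 0.1], [0, 0, 0]],
    [[0, 0, 0.15], [0, 0, 0]],
    [[0, 0, 0.17], [0, 0, 0]],
    [[0, 0, 0], [0, 0, 0]]
  ]
}}

```text
time_s: 27.25
position: [0.5791, 0.0567, 0.0556]
tool_rot: [[-0.568, 0.823, -0.003], [0.823, 0.568, 0.002], [0.003, -0.002, -1.0]]
ft_force: [0.5, 0.2, 0.3]
grip_width: 0.046
gripper_force: 26.0
```

>>> {"method": "move_arm", "body": {
  "motion": [
    [[0, 0, 0.05], [0, 0, 0]],
    [[0, 0, 0], [0, 0, 0]]
  ]
}}

```text
time_s: 27.45
position: [0.5797, 0.0567, 0.0541]
tool_rot: [[-0.568, 0.823, -0.002], [0.823, 0.568, 0.001], [0.002, -0.001, -1.0]]
ft_force: [0.0, -0.4, -0.9]
grip_width: 0.0465
gripper_force: 26.0
```

Now I release, rise and check everything.

>>> {"method": "move_arm", "body": {
  "motion": [
    [[0, 0, 0.01], [0, 0, 0]],
    [[0, 0, 0], [0, 0, 0]],
    [[0, 0, 0], [0, 0, 0]],
    [[0, 0, 0], [0, 0, 0]],
    [[0, 0, -0.3], [0, 0, 0]],
    [[0, 0, -0.7], [0, 0, 0]],
    [[0, 0, -0.8], [0, 0, 0]],
    [[0, 0, -0.8], [0, 0, 0]],
    [[0, 0, -0.8], [0, 0, 0]],
    [[-0.5, -0.5, -0.8], [0, 0, 0]],
    [[-0.5, -0.5, -0.5], [0, 0, 0]],
    [[0, 0, 0], [0, 0, 0]],
    [[0, 0, 0], [0, 0, 0]]
  ],
  "claw": 0.15
}}

```text
time_s: 28.75
position: [0.5676, -0.0113, 0.286]
tool_rot: [[-0.567, 0.823, -0.001], [0.823, 0.567, 0.002], [0.002, -0.0, -1.0]]
ft_force: [0.5, -0.6, -0.4]
grip_width: 0.0723
gripper_force: 0.0
```

```bash
python3 cup.py
python3 - <<'E'
from h import *
I=dict(np.load('/tmp/wrist.npz')); hsv=cv2.cvtColor(I['frame'],41)
b=cv2.inRange(hsv,(0,110,90),(12,255,255))|cv2.inRange(hsv,(172,110,90),(180,255,255)); T=I['T_tool_cam']
for n,w in dict(w0=(.4756,-.0155),w1=(.492,.073),w2=(.564,-.032),w3=(.5803,.0565)).items():
    u0,v0=wproj(I,[*w,.056]).astype(int); q=b.copy()*0; q[max(v0-18,0):v0+18,u0-18:u0+18]=1; q=q*(b>0)
    # use depth near lid for height
    v,u=np.nonzero(q)
    if len(u)<50: print(n,'few',len(u)); continue
    z=I['depth'][v,u]; dx,dy=u-I['cx'],v-I['cy']; r=np.hypot(dx,dy)+1e-9; t=r/I['fx']
    C=np.c_[np.tan(t)*dx/r*z,-np.tan(t)*dy/r*z,-z]; P=(C@T[:3,:3].T+T[:3,3])@I['R'].T+I['p']; P=P[(z>0)&(abs(P[:,2]-.05)<.02)]
    A=np.linalg.lstsq(np.c_[P[:,:2]-w,np.ones(len(P))],P[:,2],rcond=None)[0]
    print(n,len(P),'centre err mm',((P.mean(0)[:2]-w)*1000).round(1),'z',np.median(P[:,2]).round(4),'tilt deg',np.degrees(np.hypot(*A[:2])).round(1))
E
```

```text
[ 474    0   65   51 2538] [503.5  23.5]
min [0.587 0.22  0.091] max [0.649 0.275 0.173] along 0.003 0.13
28.75 [ 0.52931135 -0.57841311 -0.42641726] [ 0.56756883 -0.01133523  0.28603824]
w0 840 centre err mm [-1.  -0.7] z 0.0569 tilt deg 0.1
w1 921 centre err mm [-0.1 -0.2] z 0.057 tilt deg 0.2
w2 823 centre err mm [-2.   1.9] z 0.0569 tilt deg 0.1
w3 885 centre err mm [-1.9  1.6] z 0.057 tilt deg 0.2
```

All four wells hold level pods, with every lid at z≈0.057. The cup hangs still and the gripper is clear.

```bash
python3 -c "
from rig import env
print(env.close_job())"
```

```text
the job is handed in; nothing more can be done
None
```

The job is handed in at about 29 s: the blue cup hangs by its handle on the stand's arm, all four carrier wells hold an upright pod, and I did not touch anything else.

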